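Hold the last foot into the corner of an upturned display riser

TASK

The upturned display riser on the bench still lacks its fourth foot, and a small tin is standing where it goes: first lift the tin out and stand it upright, wholly on the round cork mat. Then take the loose square foot, stand it on the riser's panel in that empty corner, and press it sideways, firmly and squarely, against both rails at once, as if waiting for the glue to grab. Finish while still holding it there, pressed on both rails (about 5 N on each), and leave the other things on the bench where they are.

Things in the scene. Friction and masses are not known exactly. Their poses are not given: they have to be found in the camera images.
- riser: upturned base of a display stand, fixed to the bench: plywood panel 220 x 220 x 12 mm, on it along the edges four wooden rails 18 mm thick, 22 mm high (tops at 34 mm; inside 184 x 184 mm). Square feet 40 x 40 x 75 mm stand in three inner corners (tops at 87 mm); the corner at its own +x, +y lacks one. Origin: centre of the underside; x, y along the rails, z up; any yaw
- corner (a point): the empty inner corner: point on the panel's upper face where the inner faces of rail_a and rail_b meet, at (92, 92, 12) mm in the riser's frame, with its axes. The foot, fully home, has its centre 20 mm back from here along both -x and -y and 37.5 mm higher, its sides parallel to the rails
- rail_a: the rail on the riser's +x side: 18 x 220 x 22 mm, its inner face at x = 92 mm in the riser's frame; origin at the middle of its underside; rigidly fixed. (A foot borne down hard on the panel drags there, and one pressed on one rail rubs when slid along it, so that part of a push may never reach the other rail)
- rail_b: the rail on the riser's +y side: 184 x 18 x 22 mm, its inner face at y = 92 mm in the riser's frame; origin at the middle of its underside; rigidly fixed
- foot: the loose square wooden foot, 40 x 40 x 75 mm, about 75 g, with a grey glide disc 26 mm wide and 3 mm thick on its top, standing upright on the bench between the robot and the cork mat; origin: centre of its underside, x and y square to its sides, z up; any yaw
- foot_mid (a point): centre of the loose foot, 37.5 mm above its underside; same axes as the foot
- tin: small closed steel tin with a paper band, 44 mm across, 60 mm high, about 150 g, standing upright on the panel in the riser's empty corner, between 6 and 20 mm off the two rails; origin: centre of its underside, z up
- tin_mid (a point): centre of the tin, 30 mm above its underside
- mat: round cork mat, 140 mm across, 4 mm thick, fixed on the bench on the side where the riser is not; origin: centre of its underside
- round_leg: bystander: plain round wooden leg, 40 mm across, 75 mm high, standing beyond the mat; origin: centre of its underside
- offcut: bystander: square wooden offcut 40 x 40 x 35 mm, beside the mat; origin: centre of its underside
- tape_roll: bystander: cardboard ring (empty tape core) 90 mm across, 25 mm high, lying flat near the mat; origin: centre of its underside
- glue: bystander: white glue bottle, 56 mm across, 100 mm high, standing at the back of the bench; origin: centre of its underside
- hammer: bystander: hammer lying far out at the left of the bench, about along x
- driver: bystander: screwdriver lying far out at the right of the bench, about along x
- screw_box: bystander: cardboard box 60 x 80 x 45 mm in front of the robot's base; origin: centre of its underside
Mind the look-alikes: they are no part of the job. Leave any green or pink look-alike of the foot alone.

How it is judged:
On the way:
1. the tin stands upright on the cork mat, let go (horizontal distance between tin_mid and mat below 0.05 m and height (world z) of tin_mid below 0.038 m and angle between tin_mid's own z axis and vertical below 0.1 rad and contact force between tin and the fingers below 0.1 N), for 0.2 s.
At the end, for the whole second after the job is handed in: Foot on the panel, centre within 4 mm of home, upright (0.06 rad), square to the rails (0.05 rad), over 1.5 N on each rail, over 1 N from the fingers, at rest; tin upright (0.1 rad) on the mat, centres within 50 mm, not touched (all of step 1 and z of foot_mid in the frame of riser below 0.0535 m and x of foot_mid in the frame of riser between 0.068 and 0.076 m and y of foot_mid in the frame of riser between 0.068 and 0.076 m and angle between foot_mid's own z axis and vertical below 0.06 rad and (angle between the x axis of foot_mid and the x axis of riser, either way round below 0.05 rad or angle between the x axis of foot_mid and the y axis of riser, either way round below 0.05 rad) and contact force between foot and rail_a above 1.5 N and contact force between foot and rail_b above 1.5 N and contact force between foot and the fingers above 1 N and linear speed of foot below 0.01 m/s); the arm keeps its last pose, push and grip.
It fails at once if a bystander on the bench is moved more than 30 mm (distance of any of round_leg, offcut, tape_roll, glue, hammer, driver, screw_box from where it was at the start of the episode above 0.03 m).
It also fails if it takes over 67 s, if anything falls off the work surface, if the arm or the gripper's body presses on something with over 40 N, if the wrist force passes 120 N, or if a joint passes its speed limit or range.

ROBOT

A 6-joint arm with a two-finger parallel gripper is mounted at the origin on the work surface. World frame = base frame: x ahead of the robot, y to its left, z up, the work surface at z = 0. Lengths are in m, angles in rad, forces in N, time in s.
With the tool pointing down it reaches from about 0.325 to 1 m from the base axis. Payload 5.1 kg.
Tool frame: the origin (TCP) lies at the very end of the fingers, on their centre line; the grasp point (between the pads) lies 19 mm behind it (manip.hold_point_z is the distance from the TCP to the grasp point, in m); z points along the fingers, y is the line along which they close (so a half turn about z gives the same grasp; the last joint's range is limited). The gripper opens to 85 mm and grips with 20 to 120 N. Pads are 22 mm wide; open, the fingers measure 114 mm over their backs; the gripper's body (76 mm by 85 mm) begins 54 mm behind the grasp point. The pads swing forward as they close: fully open they stand 13 mm farther back than shut.
Start: joints at [-1.314, 0.124, 1.65, -0, 1.367, -0.083], TCP at [0.217, -0.613, 0.231] pointing down, gripper open.
Joint ranges: [-2.61, 2.61], [-1.02, 2.33], [0.03, 2.71], [-1.35, 4.49], [0.32, 2.68], [-2.91, 2.91]. Speed limits (rad/s): [2.57, 2.57, 3.14, 3.14, 3.14, 3.14].

INTERFACE

Orientations are given as a unit quaternion [w, x, y, z].
In Python, from rig import telemetry, imaging, sign_off, manip gives the robot as it stands.
- The arm moves only by the tool send_rows, never from a script. Its argument "moves" is a list of rows, each an object with "travel": the shift along the tool's x, y, z in mm, a list of three; "yaw": the turn about the tool's z in rad. In form: [{"travel": [x, y, z], "yaw": yaw}, ...]. A call has 1 to 20 rows; each row is the pose to reach, as a shift and turn from the pose commanded when the call began, along the tool's axes at that moment; what a row does not reach only later rows make up. A row lasts 1/12 s, in which the tool goes at most 41.7 mm and 7.16 degrees, less where a joint would pass 70% of its speed; a pose out of reach is approached as far as the arm can. A call with a gripper value outside its range is refused whole. "grip" is the finger opening in mm, from 0 to 85.4, set as the call begins (left out, the last holds). The fingers move at their own pace and stop on an object; "newtons" is the grip in N (left out, the last holds). Time passes only in rows, so rows that repeat a pose let the fingers close. It gives the time, the measured TCP pose, the force, the opening and the grip force at its end, in the units of the state.
- telemetry.get_obs(): the state, without advancing time (a new reading comes with each control period).
- imaging.snapshot(name): name is "side" or "top" or "wrist"; returns a dict with "image" (400x640x3 uint8, red, green, blue), "range_z" (400x640 float32, m along the optical axis (not along the pixel's ray), 0 where there is no reading), "K" (3x3 intrinsics, pixels), "R" (3x3) and "t" (3): a world point X has camera coordinates R X + t; the wrist camera has in their place "tool_from_camera" (4x4, takes a point from camera to tool coordinates, whose origin is the TCP and whose axes are the flange's). Camera axes: x right, y down, z forward; pixel columns grow to the right and rows downward; lengths in m; the calibration is good to about 2 mm. The wrist camera is an equidistant fisheye: a pixel r from the principal point sees the ray r / f radians off the axis. A picture is of the moment at which its call begins: read the wrist's pose just before it.
- sign_off(): hands the job in; it is judged then, once.
The state is a dict: "time_s": time; "joints": joint angles; "dq": joint speeds; "tau": joint torques, N m; "eef_pos": TCP position; "tool_rot": TCP orientation; "wrist_force": force on the tool from outside, world axes, zero at the start; "ft_torque": the same for the moment, N m; "grip_width": finger opening in m; "grip_force": force on a finger pad.
Only numpy, scipy, OpenCV 4.12 (cv2) and the standard library are available. Lean on these libraries where they do the work, as an engineer would, in place of code of your own. Each camera call takes 0.05 s, during which the arm holds its last target. There are 200 camera calls.

## Working session

There is one attempt and no reset: what is moved stays moved. The work goes in short steps, Python scripts to look and compute and a tool call to move; the robot and the scene stay as the last step left them, time stands still between calls to the robot, and variables do not carry over. Pictures are saved under pics/ and viewed, at most 10 in all, crops included, and the job is handed in when it is done.

Besides the shell and the picture viewer there is one more tool, called after "Call:" as a command line: name --argument value ..., lists and objects as JSON in quotes. send_rows: Moves the arm, as the interface text tells. Its arguments: {"type":"object","properties":{"moves":{"type":"array"},"grip":{"type":"number"},"newtons":{"type":"number"}},"required":["moves"]}

```bash
mkdir -p pics
python3 - <<'E'
from rig import telemetry, imaging, manip
import cv2, numpy as np
o=telemetry.get_obs(); print({k:np.round(v,3) for k,v in o.items()}, manip.hold_point_z)
for n in ("top","side"):
    s=imaging.snapshot(n); cv2.imwrite(f"pics/{n}0.png",s["image"][:,:,::-1]); np.savez(f"{n}0.npz",**s)
    print(n,s["K"],s["R"],s["t"])
E
```

```text
{'time_s': np.float64(0.0), 'joints': array([-1.314,  0.124,  1.652, -0.   ,  1.367, -0.083]), 'dq': array([ 0.001, -0.001, -0.   ,  0.   , -0.001, -0.001]), 'tau': array([-0.0000e+00, -4.2362e+01, -3.6545e+01, -0.0000e+00,  7.0000e-03,
       -0.0000e+00]), 'eef_pos': array([ 0.216, -0.612,  0.23 ]), 'tool_rot': array([-0.001,  0.986,  0.169, -0.   ]), 'wrist_force': array([-0.063,  0.222,  0.861]), 'ft_torque': array([-0.028, -0.098, -0.   ]), 'grip_force': np.float64(0.0), 'grip_width': np.float64(0.086)} 0.0187
top [[446.94838228   0.         317.72822399]
 [  0.         446.94838228 196.8789922 ]
 [  0.           0.           1.        ]] [[ 0.0246116  -0.99957807 -0.01542553]
 [-0.99168541 -0.02246187 -0.12671032]
 [ 0.12631037  0.01841582 -0.99181982]] [-0.01708415  0.59722135  1.20349721]
side [[493.67149271   0.         325.95716192]
 [  0.         493.67149271 205.15932355]
 [  0.           0.           1.        ]] [[-0.99144043 -0.12959863  0.01581332]
 [-0.09146287  0.60300229 -0.79247888]
 [ 0.09316871 -0.78714194 -0.60969432]] [0.56324791 0.11285151 1.52681423]
```

View pics/top0.png

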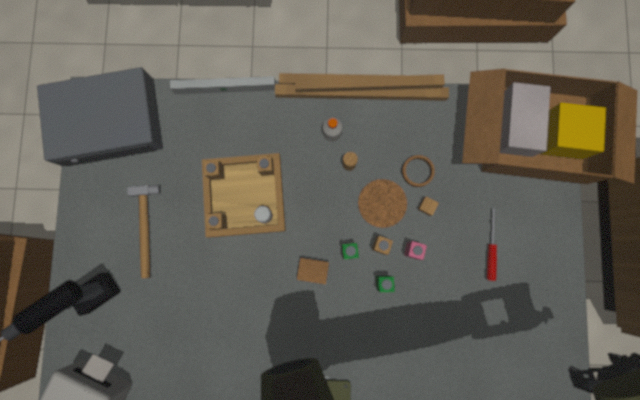

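The top view shows the riser at about (243,195) with the tin at (263,214) in its robot-side, right-hand corner. The mat is at (383,203). The plain wooden foot is at (384,244), with green blocks at (351,250) and (386,284) and a pink one at (417,250).

```bash
cat > h.py <<'E'
import numpy as np, cv2
def world(s):
    d=s["range_z"]; K=s["K"]; v,u=np.mgrid[:400,:640]
    c=np.stack([(u-K[0,2])/K[0,0]*d,(v-K[1,2])/K[1,1]*d,d],-1)
    return (c-s["t"])@s["R"]   # R^T (c-t)
def ray(s,px,z):
    K=s["K"];px=np.atleast_2d(np.array(px,float))
    d=np.c_[(px-K[:2,2])/[K[0,0],K[1,1]],np.ones(len(px))]@s["R"]; o=-s["R"].T@s["t"]
    return o+d*((z-o[2])/d[:,2])[:,None]
E
python3 - <<'E'
from h import *
for n in("top","side"):
    s=dict(np.load(n+"0.npz")); W=world(s); z=W[...,2]; ok=s["range_z"]>0
    print(n,"bench z",np.round(np.median(z[ok&(abs(z)<.02)]),4))
    def comps(lo,hi,amin,amax):
        m=(ok&(z>lo)&(z<hi)&(W[...,0]>.25)&(W[...,0]<.95)&(abs(W[...,1])<.45)).astype(np.uint8)
        k,L,st,ce=cv2.connectedComponentsWithStats(m,connectivity=4)
        for i in range(1,k):
            if amin<st[i,4]<amax:
                P=W[L==i]; q=np.argwhere(L==i)[:,::-1].astype(np.float32)
                r=cv2.minAreaRect((P[:,:2]*1000).astype(np.float32))
                print(" ",np.round(P.mean(0)*1000),st[i,4],"px",np.round(ce[i]),"rect",np.round(r[0]),np.round(r[1]),round(r[2],1),"rgb",s["image"][L==i].mean(0).round())
    print("tops 60-110");comps(.06,.11,40,2000)
    print("rails 25-45");comps(.025,.045,100,5000)
    h=cv2.cvtColor(s["image"],cv2.COLOR_RGB2HSV)
    print("mat 2-8");comps(.0025,.009,600,9000)
E
```

```text
top bench z 0.0
tops 60-110
  [ 809. -425.   93.] 1889 px [476. 120.] rect [ 821. -427.] [ 59. 258.] 86.3 rgb [109.  82.  56.]
  [ 923. -122.   62.] 67 px [363.  82.] rect [ 926. -120.] [30. 40.] 2.2 rgb [129. 102.  68.]
  [ 924. -211.   62.] 51 px [394.  82.] rect [ 925. -214.] [41. 21.] 87.3 rgb [127. 101.  68.]
  [789. -38.  78.] 292 px [332. 126.] rect [793. -38.] [52. 54.] 48.3 rgb [128. 105.  86.]
  [700. -88.  74.] 175 px [350. 159.] rect [701. -88.] [38. 38.] 36.9 rgb [131. 104.  71.]
  [678. 143.  85.] 255 px [264. 164.] rect [681. 144.] [41. 40.] 6.0 rgb [117.  99.  76.]
  [664. 285.  85.] 267 px [212. 168.] rect [666. 287.] [41. 42.] 6.4 rgb [114.  96.  74.]
  [545. 146.  72.] 215 px [262. 213.] rect [545. 146.] [41. 43.] 2.3 rgb [146. 147. 143.]
  [522. 270.  86.] 263 px [214. 221.] rect [522. 272.] [40. 41.] 5.0 rgb [117.  99.  76.]
  [ 469. -179.   75.] 238 px [383. 244.] rect [ 469. -180.] [40. 40.] 72.3 rgb [120. 103.  82.]
  [ 458. -268.   75.] 246 px [416. 250.] rect [ 458. -270.] [41. 40.] 76.1 rgb [138.  94. 108.]
  [452. -92.  76.] 232 px [350. 250.] rect [452. -
[... 1365 characters left out ...]
 147.] [41. 45.] 10.2 rgb [151. 120.  83.]
  [544. 153.  69.] 158 px [328. 240.] rect [544. 149.] [44. 43.] 57.4 rgb [178. 173. 165.]
  [663. 296.  80.] 275 px [276. 268.] rect [665. 289.] [40. 48.] 5.9 rgb [154. 122.  83.]
  [522. 282.  81.] 255 px [330. 270.] rect [522. 275.] [38. 44.] 7.6 rgb [155. 124.  85.]
rails 25-45
  [911.  42.  32.] 972 px [214. 220.] rect [922.  31.] [804.  54.] 89.9 rgb [154. 123.  86.]
  [396.  18.  40.] 359 px [381. 223.] rect [396.  10.] [88. 60.] 81.7 rgb [160. 112.  68.]
  [597. 255.  32.] 1279 px [304. 273.] rect [602. 211.] [219. 226.] 6.2 rgb [172. 129.  77.]
  [617. 113.  31.] 182 px [305. 238.] rect [617. 111.] [96. 28.] 9.9 rgb [166. 124.  74.]
mat 2-8
```

View pics/side0.png

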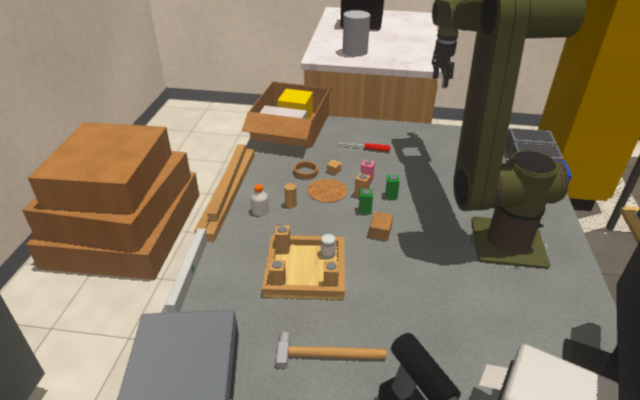

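The tin is at (545,146), the foot at (469,-180) with yaw -17.7°, and the mat at (591,-184). The riser is centred at (602,209) with yaw 186.1°, which puts the foot's home at (538,130). The measured heights and sizes match the given ones, so I'm moving above the tin.

Call:
send_rows --moves '[{"travel": [563, -605, 80], "yaw": -1.339}, {"travel": [563, -605, 80], "yaw": -1.339}, {"travel": [563, -605, 80], "yaw": -1.339}, {"travel": [563, -605, 80], "yaw": -1.339}, {"travel": [563, -605, 80], "yaw": -1.339}, {"travel": [563, -605, 80], "yaw": -1.339}, {"travel": [563, -605, 80], "yaw": -1.339}, {"travel": [563, -605, 80], "yaw": -1.339}, {"travel": [563, -605, 80], "yaw": -1.339}, {"travel": [563, -605, 80], "yaw": -1.339}, {"travel": [563, -605, 80], "yaw": -1.339}, {"travel": [563, -605, 80], "yaw": -1.339}, {"travel": [563, -605, 80], "yaw": -1.339}, {"travel": [563, -605, 80], "yaw": -1.339}, {"travel": [563, -605, 80], "yaw": -1.339}, {"travel": [563, -605, 80], "yaw": -1.339}, {"travel": [563, -605, 80], "yaw": -1.339}, {"travel": [563, -605, 80], "yaw": -1.339}, {"travel": [563, -605, 80], "yaw": -1.339}, {"travel": [563, -605, 80], "yaw": -1.339}]' --grip 80

```text
time_s: 1.77
eef_pos: [0.5459, 0.1476, 0.1506]
tool_rot: [-0.0, 0.668, 0.745, -0.0]
wrist_force: [1.3, -0.9, 0.5]
grip_width: 0.0798
grip_force: 0.0
```

```bash
cat >> h.py <<'E'
def wrist():
    from rig import telemetry, imaging
    from scipy.spatial.transform import Rotation as Ro
    o=telemetry.get_obs(); s=imaging.snapshot("wrist"); K=s["K"]; d=s["range_z"]
    v,u=np.mgrid[:400,:640]; x=(u-K[0,2])/K[0,0]; y=(v-K[1,2])/K[1,1]; r=np.hypot(x,y)+1e-9
    k=np.tan(np.minimum(r,1.5))/r
    c=np.stack([x*k*d,y*k*d,d],-1); T=s["tool_from_camera"]
    q=o["tool_rot"]; R=Ro.from_quat([q[1],q[2],q[3],q[0]]).as_matrix()
    W=(c@T[:3,:3].T+T[:3,3])@R.T+o["eef_pos"]
    W[d<=0]=np.nan
    return s,W,o,R
def comps(W,lo,hi,amin,roi):
    z=W[...,2]; x0,x1,y0,y1=roi
    m=((z>lo)&(z<hi)&(W[...,0]>x0)&(W[...,0]<x1)&(W[...,1]>y0)&(W[...,1]<y1)).astype(np.uint8)
    k,L,st,ce=cv2.connectedComponentsWithStats(m,connectivity=4)
    for i in range(1,k):
        if st[i,4]>amin:
            P=W[L==i]*1000; r=cv2.minAreaRect(P[:,:2].astype(np.float32))
            print("  mean",P.mean(0).round(1),st[i,4],"px",ce[i].round(),"rect",np.round(r[0],1),np.round(r[1],1),round(r[2],1))
E
python3 - <<'E'
from h import *
s,W,o,R=wrist(); cv2.imwrite("pics/w1.png",s["image"][:,:,::-1])
print(np.round(o["eef_pos"],4)); print(np.round(R,3))
print("tin");comps(W,.066,.076,100,(.45,.65,.05,.25))
print("rail");comps(W,.03,.038,200,(.4,.75,.05,.4))
print("feet");comps(W,.08,.094,100,(.4,.75,.05,.4))
E
```

```text
[0.5459 0.1476 0.1506]
[[-0.109  0.994 -0.001]
 [ 0.994  0.109 -0.   ]
 [ 0.    -0.001 -1.   ]]
tin
  mean [544.9 148.2  73. ] 2499 px [312. 210.] rect [544.8 147. ] [43.4 43.2] 53.6
rail
  mean [574.6 171.8  34.3] 9902 px [345. 172.] rect [601.4 207.9] [222.3 220.7] 5.6
  mean [599.2 307.8  34.5] 2818 px [395.  23.] rect [607.7 290.7] [130.9  57.9] 6.3
feet
  mean [522.4 271.   88.4] 3442 px [298.  35.] rect [522.  272.1] [40.6 40.4] 6.1
  mean [661.8 285.9  88.1] 2434 px [492.  53.] rect [664.8 287.1] [41.2 40.1] 6.1
  mean [676.8 146.2  87.9] 2123 px [476. 234.] rect [680.3 144.6] [42.4 40.9] 5.0
```

View pics/w1.png

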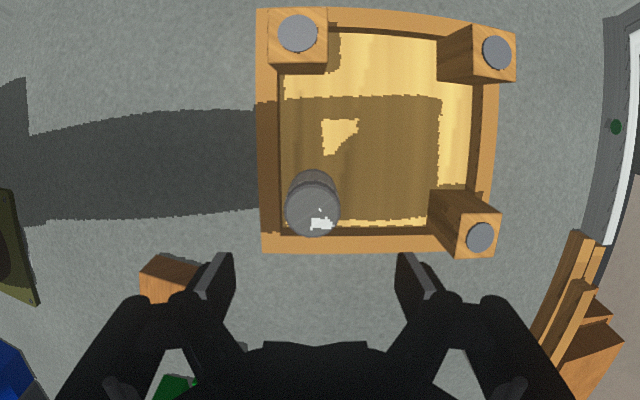

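The wrist view shows the tin at (312,210), well between the fingers. The measured tin position (545,147) agrees with the TCP. I'm descending and gripping above the rail tops.

Call:
send_rows --moves '[{"travel": [-1, -1, 35], "yaw": 0}, {"travel": [-1, -1, 70], "yaw": 0}, {"travel": [-1, -1, 95], "yaw": 0}, {"travel": [-1, -1, 107], "yaw": 0}, {"travel": [-1, -1, 107], "yaw": 0}, {"travel": [-1, -1, 107], "yaw": 0}]'

```text
time_s: 2.32
eef_pos: [0.5448, 0.144, 0.0443]
tool_rot: [-0.0, 0.668, 0.744, -0.0]
wrist_force: [-0.2, -0.2, 0.3]
grip_width: 0.0801
grip_force: 0.0
```

Call:
send_rows --moves '[{"travel": [0, 0, 0], "yaw": 0}, {"travel": [0, 0, 0], "yaw": 0}, {"travel": [0, 0, 0], "yaw": 0}, {"travel": [0, 0, 0], "yaw": 0}, {"travel": [0, 0, 0], "yaw": 0}, {"travel": [0, 0, 0], "yaw": 0}, {"travel": [0, 0, 0], "yaw": 0}, {"travel": [0, 0, 0], "yaw": 0}, {"travel": [0, 0, 0], "yaw": 0}, {"travel": [0, 0, 0], "yaw": 0}]' --grip 30 --newtons 40

```text
time_s: 3.15
eef_pos: [0.5465, 0.1443, 0.0467]
tool_rot: [0.001, 0.668, 0.744, 0.001]
wrist_force: [-0.3, -1.2, 5.7]
grip_width: 0.0426
grip_force: 41.4
```

Call:
send_rows --moves '[{"travel": [0, 0, -15], "yaw": 0}, {"travel": [0, 0, -35], "yaw": 0}, {"travel": [0, 0, -65], "yaw": 0}, {"travel": [0, 0, -95], "yaw": 0}, {"travel": [0, 0, -105], "yaw": 0}, {"travel": [-30, 1, -105], "yaw": 0}, {"travel": [-65, 2, -105], "yaw": 0}, {"travel": [-100, 3, -105], "yaw": 0}, {"travel": [-135, 4, -105], "yaw": 0}, {"travel": [-170, 5, -105], "yaw": 0}, {"travel": [-205, 6, -105], "yaw": 0}, {"travel": [-240, 7, -105], "yaw": 0}, {"travel": [-275, 8, -105], "yaw": 0}, {"travel": [-310, 9, -105], "yaw": 0}, {"travel": [-334, 10, -105], "yaw": 0}, {"travel": [-334, 10, -105], "yaw": 0}, {"travel": [-334, 10, -105], "yaw": 0}, {"travel": [-334, 10, -105], "yaw": 0}]'

```text
time_s: 4.65
eef_pos: [0.5902, -0.1862, 0.1483]
tool_rot: [-0.001, 0.668, 0.744, -0.0]
wrist_force: [-0.0, 0.1, -0.7]
grip_width: 0.0429
grip_force: 41.1
```

Run:
```python
from h import *
s,W,o,R=wrist(); cv2.imwrite("pics/w2.png",s["image"][:,:,::-1])
print(np.round(o["eef_pos"],4),np.round(o["tool_rot"],4),o["grip_width"],o["grip_force"],o["wrist_force"]); print(np.round(R,3))
print("mat");comps(W,.002,.008,800,(.45,.75,-.35,.0))
print("tin");comps(W,.14,.22,200,(.53,.65,-.25,-.12))
print("foot");comps(W,.068,.085,100,(.4,.54,-.35,.0))
```

```text
[ 0.5902 -0.1862  0.1483] [-9.000e-04  6.680e-01  7.442e-01 -1.000e-04] 0.04288039714341216 41.05663509486476 [-0.01613974  0.14163026 -0.67325364]
[[-0.108  0.994 -0.001]
 [ 0.994  0.108  0.001]
 [ 0.001 -0.001 -1.   ]]
mat
  mean [ 588.  -170.4    4.4] 12046 px [313. 172.] rect [ 588.3 -178.4] [139.2 123.5] 6.9
tin
  mean [ 590.7 -179.1  188.8] 21131 px [315. 291.] rect [ 590.  -183.2] [ 44.2 116.8] 87.8
foot
  mean [454.9 -93.4  76. ] 2367 px [148.  77.] rect [452.  -93.1] [41.5 40.7] 7.2
  mean [ 471.6 -178.7   75.8] 2309 px [164. 187.] rect [ 469.1 -180.6] [41.2 41. ] 71.8
  mean [ 459.  -264.4   75.6] 1385 px [158. 279.] rect [ 457.9 -269.5] [41.  40.7] 75.8
```

View pics/w2.png

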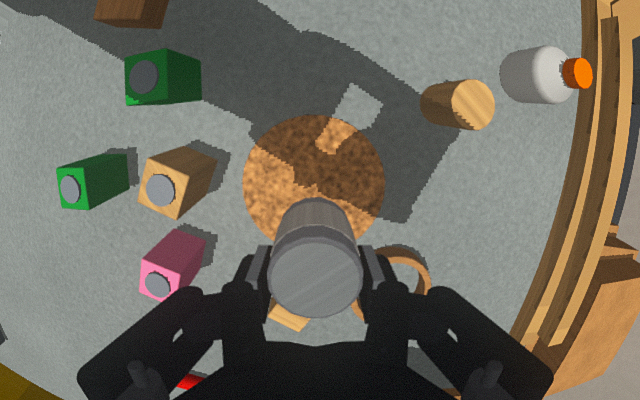

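The tin is held upright at (315,260) above the mat, which is centred at about (313,180). I'm lowering it gently.

Call:
send_rows --moves '[{"travel": [0, 0, 30], "yaw": 0}, {"travel": [0, 0, 60], "yaw": 0}, {"travel": [0, 0, 85], "yaw": 0}, {"travel": [0, 0, 98], "yaw": 0}, {"travel": [0, 0, 104], "yaw": 0}, {"travel": [0, 0, 107], "yaw": 0}, {"travel": [0, 0, 107], "yaw": 0}, {"travel": [0, 0, 107], "yaw": 0}, {"travel": [0, 0, 107], "yaw": 0}]'

```text
time_s: 5.45
eef_pos: [0.5922, -0.1873, 0.0443]
tool_rot: [0.002, 0.668, 0.744, 0.001]
wrist_force: [0.7, -0.3, -2.0]
grip_width: 0.0423
grip_force: 41.0
```

Call:
send_rows --moves '[{"travel": [0, 0, 1], "yaw": 0}, {"travel": [0, 0, 2], "yaw": 0}, {"travel": [0, 0, 2], "yaw": 0}, {"travel": [0, 0, 2], "yaw": 0}]'

```text
time_s: 5.78
eef_pos: [0.5909, -0.1869, 0.0405]
tool_rot: [0.0, 0.668, 0.744, 0.0]
wrist_force: [-0.5, 0.2, -1.7]
grip_width: 0.0428
grip_force: 41.0
```

Call:
send_rows --moves '[{"travel": [0, 0, 1], "yaw": 0}, {"travel": [0, 0, 1], "yaw": 0}, {"travel": [0, 0, 1], "yaw": 0}, {"travel": [0, 0, 1], "yaw": 0}]'

```text
time_s: 6.12
eef_pos: [0.5908, -0.1868, 0.0392]
tool_rot: [-0.0, 0.668, 0.744, -0.0]
wrist_force: [0.5, 0.4, -1.7]
grip_width: 0.0426
grip_force: 41.0
```

Call:
send_rows --moves '[{"travel": [0, 0, 1], "yaw": 0}, {"travel": [0, 0, 1], "yaw": 0}, {"travel": [0, 0, 1], "yaw": 0}, {"travel": [0, 0, 1], "yaw": 0}]'

```text
time_s: 6.45
eef_pos: [0.591, -0.187, 0.0388]
tool_rot: [0.0, 0.668, 0.744, 0.0]
wrist_force: [-0.0, -1.0, 0.9]
grip_width: 0.0424
grip_force: 41.3
```

Contact: the force changed from -1.7 to +0.9 N at the expected height. I'm releasing the tin and rising.

Call:
send_rows --moves '[{"travel": [0, 0, 0], "yaw": 0}, {"travel": [0, 0, 0], "yaw": 0}, {"travel": [0, 0, 0], "yaw": 0}, {"travel": [0, 0, 0], "yaw": 0}, {"travel": [0, 0, 0], "yaw": 0}, {"travel": [0, 0, 0], "yaw": 0}, {"travel": [0, 0, -25], "yaw": 0}, {"travel": [0, 0, -60], "yaw": 0}, {"travel": [0, 0, -95], "yaw": 0}, {"travel": [0, 0, -120], "yaw": 0}, {"travel": [0, 0, -120], "yaw": 0}, {"travel": [0, 0, -120], "yaw": 0}]' --grip 70

```text
time_s: 7.45
eef_pos: [0.5921, -0.1874, 0.1609]
tool_rot: [0.002, 0.668, 0.744, 0.001]
wrist_force: [-0.8, 0.4, -0.5]
grip_width: 0.07
grip_force: 0.0
```

Run:
```python
from h import *
s,W,o,R=wrist()
print(np.round(o["eef_pos"],4),np.round(o["tool_rot"],4),o["grip_width"],o["wrist_force"])
print("tin");comps(W,.058,.07,200,(.53,.65,-.25,-.12))
print("mat");comps(W,.002,.008,800,(.45,.75,-.35,.0))
print("foot");comps(W,.068,.085,100,(.4,.54,-.35,.0))
```

```text
[ 0.5921 -0.1874  0.1609] [0.0023 0.6679 0.7442 0.0008] 0.06997188361142757 [-0.78257495  0.44171637 -0.54548098]
tin
  mean [ 591.8 -183.    65.1] 2192 px [313. 198.] rect [ 592.2 -183.8] [42.4 43.5] 4.6
mat
  mean [ 588.8 -179.6    4.4] 11739 px [310. 176.] rect [ 590.3 -185.5] [138.6 137.7] 6.0
foot
  mean [454.8 -93.3  76. ] 2183 px [153.  76.] rect [452.  -92.9] [41.4 41. ] 7.0
  mean [ 471.7 -178.9   75.9] 2132 px [168. 182.] rect [ 469.2 -180.2] [40.7 41.1] 71.9
  mean [ 460.3 -266.6   75.5] 1505 px [163. 273.] rect [ 458.1 -269.7] [41.7 41. ] 75.3
```

The tin is upright and centred on the mat: its top is at 64-65 mm and its centre is within 3 mm of the mat's. Next I go above the foot.

Call:
send_rows --moves '[{"travel": [7, -40, 0], "yaw": 0.12}, {"travel": [14, -80, 0], "yaw": 0.24}, {"travel": [20, -115, 0], "yaw": 0.36}, {"travel": [20, -121, 0], "yaw": 0.422}, {"travel": [20, -121, 0], "yaw": 0.422}, {"travel": [20, -121, 0], "yaw": 0.422}, {"travel": [20, -121, 0], "yaw": 0.422}, {"travel": [20, -121, 0], "yaw": 0.422}, {"travel": [20, -121, 0], "yaw": 0.422}]'

```text
time_s: 8.25
eef_pos: [0.4692, -0.1801, 0.1582]
tool_rot: [-0.0, 0.809, 0.588, -0.0]
wrist_force: [-1.0, -0.7, 0.3]
grip_width: 0.0699
grip_force: 0.0
```

Run:
```python
from h import *
s,W,o,R=wrist()
print(np.round(o["eef_pos"],4),np.round(o["tool_rot"],4)); print(np.round(R,3), np.degrees(np.arctan2(R[1,1],R[0,1])))
print("foot");comps(W,.072,.085,100,(.4,.54,-.35,.0))
```

```text
[ 0.4692 -0.1801  0.1582] [-1.000e-04  8.086e-01  5.883e-01 -0.000e+00]
[[ 0.308  0.951 -0.   ]
 [ 0.951 -0.308  0.   ]
 [ 0.    -0.    -1.   ]] -17.92490973232608
foot
  mean [452.5 -93.1  76.5] 2820 px [254. 108.] rect [451.9 -92.9] [40.  40.5] 7.3
  mean [ 469.5 -179.4   76.3] 2574 px [313. 208.] rect [ 468.9 -180.7] [40.4 40.5] 72.7
  mean [ 458.  -267.4   76.1] 1651 px [332. 302.] rect [ 457.3 -269.8] [41.3 40. ] 75.7
```

Call:
send_rows --moves '[{"travel": [0, 0, 35], "yaw": 0}, {"travel": [0, 0, 70], "yaw": 0}, {"travel": [0, 0, 100], "yaw": 0}, {"travel": [0, 0, 120], "yaw": 0}, {"travel": [0, 0, 128], "yaw": 0}, {"travel": [0, 0, 128], "yaw": 0}, {"travel": [0, 0, 128], "yaw": 0}, {"travel": [0, 0, 128], "yaw": 0}]'

```text
time_s: 8.97
eef_pos: [0.47, -0.1807, 0.0322]
tool_rot: [0.001, 0.809, 0.588, 0.001]
wrist_force: [-0.7, -0.8, 0.4]
grip_width: 0.0703
grip_force: 0.0
```

Call:
send_rows --moves '[{"travel": [0, 0, 0], "yaw": 0}, {"travel": [0, 0, 0], "yaw": 0}, {"travel": [0, 0, 0], "yaw": 0}, {"travel": [0, 0, 0], "yaw": 0}, {"travel": [0, 0, 0], "yaw": 0}, {"travel": [0, 0, 0], "yaw": 0}, {"travel": [0, 0, 0], "yaw": 0}, {"travel": [0, 0, 0], "yaw": 0}, {"travel": [0, 0, 0], "yaw": 0}, {"travel": [0, 0, 0], "yaw": 0}]' --grip 25 --newtons 50

```text
time_s: 9.8
eef_pos: [0.4695, -0.1806, 0.0319]
tool_rot: [0.001, 0.809, 0.588, 0.001]
wrist_force: [-1.1, -0.7, 6.2]
grip_width: 0.0395
grip_force: 50.9
```

Call:
send_rows --moves '[{"travel": [0, 0, -15], "yaw": 0}, {"travel": [0, 0, -45], "yaw": 0}, {"travel": [0, 0, -80], "yaw": 0}, {"travel": [0, 0, -110], "yaw": 0}, {"travel": [30, -2, -115], "yaw": -0.05}, {"travel": [65, -5, -115], "yaw": -0.1}, {"travel": [100, -8, -115], "yaw": -0.16}, {"travel": [135, -10, -115], "yaw": -0.22}, {"travel": [170, -13, -115], "yaw": -0.28}, {"travel": [205, -16, -115], "yaw": -0.34}, {"travel": [240, -19, -115], "yaw": -0.4}, {"travel": [275, -21, -115], "yaw": -0.417}, {"travel": [305, -24, -115], "yaw": -0.417}, {"travel": [322, -25, -115], "yaw": -0.417}, {"travel": [328, -25.5, -115], "yaw": -0.417}, {"travel": [328, -25.5, -115], "yaw": -0.417}, {"travel": [328, -25.5, -115], "yaw": -0.417}, {"travel": [328, -25.5, -115], "yaw": -0.417}, {"travel": [328, -25.5, -115], "yaw": -0.417}]'

```text
time_s: 11.38
eef_pos: [0.5452, 0.1386, 0.1452]
tool_rot: [-0.0, 0.67, 0.742, -0.0]
wrist_force: [-0.8, -1.0, -0.2]
grip_width: 0.0396
grip_force: 50.4
```

Run:
```python
from h import *
s,W,o,R=wrist(); cv2.imwrite("pics/w3.png",s["image"][:,:,::-1])
print(np.round(o["eef_pos"],4),np.round(o["tool_rot"],4),o["grip_width"],o["grip_force"],o["wrist_force"]); print(np.round(R,3), np.degrees(np.arctan2(R[1,1],R[0,1])))
print("rail");comps(W,.03,.038,200,(.4,.75,.05,.4))
print("feet");comps(W,.08,.094,100,(.4,.75,.05,.4))
print("foot");comps(W,.175,.2,100,(.52,.58,.11,.17))
```

```text
[0.5452 0.1386 0.1452] [-0.000e+00  6.704e-01  7.420e-01 -2.000e-04] 0.03958602256881114 50.4363888502121 [-0.83561676 -0.97832213 -0.23137263]
[[-0.101  0.995 -0.   ]
 [ 0.995  0.101 -0.   ]
 [-0.    -0.    -1.   ]] 5.807416639583017
rail
  mean [500.5 195.6  34.4] 4576 px [266. 126.] rect [501.  197.8] [ 18.9 214.5] 6.0
  mean [602.2 306.7  34.5] 2612 px [400.  13.] rect [605.5 291. ] [125.5  58.9] 5.1
  mean [669.3 170.8  34.3] 4075 px [451. 177.] rect [670.3 176. ] [207.8  93.9] 62.9
feet
  mean [522.6 268.1  88.6] 3099 px [298.  25.] rect [522.4 269.3] [40.  35.2] 6.0
  mean [661.7 285.7  88. ] 2508 px [495.  40.] rect [664.9 287.2] [42.1 40.3] 6.6
  mean [676.8 146.   87.9] 2233 px [483. 225.] rect [680.  144.5] [41.3 40.6] 5.7
foot
  mean [547.2 144.9 188.6] 10656 px [318. 295.] rect [550.9 138.8] [59.9 40.8] 5.6
```

View pics/w3.png

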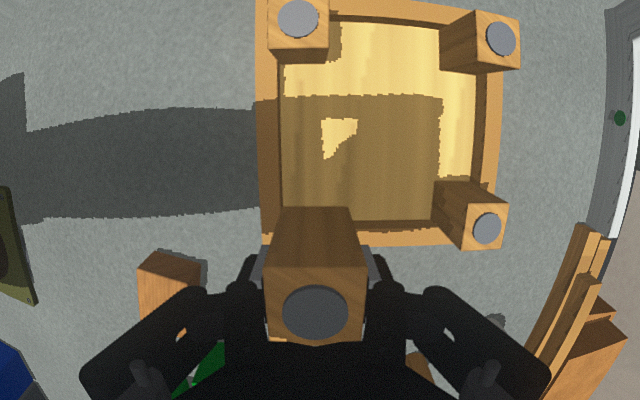

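The foot is held square at (315,300) over the empty corner, about 9 mm clear of both rails. I'm lowering it.

Call:
send_rows --moves '[{"travel": [0, 0, 30], "yaw": 0}, {"travel": [0, 0, 60], "yaw": 0}, {"travel": [0, 0, 82], "yaw": 0}, {"travel": [0, 0, 93], "yaw": 0}, {"travel": [0, 0, 97], "yaw": 0}, {"travel": [0, 0, 98], "yaw": 0}, {"travel": [0, 0, 98], "yaw": 0}, {"travel": [0, 0, 98], "yaw": 0}, {"travel": [0, 0, 98], "yaw": 0}, {"travel": [0, 0, 98], "yaw": 0}, {"travel": [0, 0, 98], "yaw": 0}]'

```text
time_s: 12.35
eef_pos: [0.546, 0.14, 0.0483]
tool_rot: [0.001, 0.67, 0.743, 0.001]
wrist_force: [-0.2, -0.2, -1.1]
grip_width: 0.0396
grip_force: 50.5
```

Call:
send_rows --moves '[{"travel": [0, 0, 1], "yaw": 0}, {"travel": [0, 0, 1], "yaw": 0}, {"travel": [0, 0, 1], "yaw": 0}, {"travel": [0, 0, 1], "yaw": 0}]'

```text
time_s: 12.68
eef_pos: [0.5454, 0.1398, 0.0463]
tool_rot: [-0.0, 0.67, 0.743, -0.0]
wrist_force: [-0.7, -0.4, -0.9]
grip_width: 0.0395
grip_force: 50.5
```

Call:
send_rows --moves '[{"travel": [0, 0, 1], "yaw": 0}, {"travel": [0, 0, 1], "yaw": 0}, {"travel": [0, 0, 1], "yaw": 0}, {"travel": [0, 0, 1], "yaw": 0}]'

```text
time_s: 13.02
eef_pos: [0.5454, 0.1398, 0.0453]
tool_rot: [-0.0, 0.67, 0.743, -0.0]
wrist_force: [-0.5, -0.1, -0.1]
grip_width: 0.0394
grip_force: 50.5
```

Call:
send_rows --moves '[{"travel": [0, 0, 1], "yaw": 0}, {"travel": [0, 0, 1], "yaw": 0}, {"travel": [0, 0, 1], "yaw": 0}, {"travel": [0, 0, 1], "yaw": 0}]'

```text
time_s: 13.35
eef_pos: [0.5454, 0.1398, 0.0443]
tool_rot: [-0.0, 0.67, 0.743, -0.0]
wrist_force: [0.9, 0.2, -0.8]
grip_width: 0.0394
grip_force: 50.5
```

Call:
send_rows --moves '[{"travel": [0, 0, 0.5], "yaw": 0}, {"travel": [0, 0, 0.5], "yaw": 0}, {"travel": [0, 0, 0.5], "yaw": 0}, {"travel": [0, 0, 0.5], "yaw": 0}]'

```text
time_s: 13.68
eef_pos: [0.5456, 0.1399, 0.0439]
tool_rot: [0.0, 0.67, 0.743, 0.0]
wrist_force: [-0.1, 0.2, 0.9]
grip_width: 0.0393
grip_force: 50.7
```

The foot has touched the panel. Sliding it diagonally toward both rails, then I'll creep.

Call:
send_rows --moves '[{"travel": [-2, -2, -0.3], "yaw": 0}, {"travel": [-4, -4, -0.3], "yaw": 0}, {"travel": [-6, -6, -0.3], "yaw": 0}, {"travel": [-7.5, -7.5, -0.3], "yaw": 0}, {"travel": [-7.5, -7.5, -0.3], "yaw": 0}, {"travel": [-7.5, -7.5, -0.3], "yaw": 0}, {"travel": [-7.5, -7.5, -0.3], "yaw": 0}, {"travel": [-7.5, -7.5, -0.3], "yaw": 0}]'

```text
time_s: 14.35
eef_pos: [0.5388, 0.1316, 0.0442]
tool_rot: [0.0, 0.67, 0.743, 0.0]
wrist_force: [-0.6, 0.3, -0.5]
grip_width: 0.0395
grip_force: 50.7
```

Call:
send_rows --moves '[{"travel": [-1, -1, 0], "yaw": 0}, {"travel": [-1, -1, 0], "yaw": 0}, {"travel": [-1, -1, 0], "yaw": 0}, {"travel": [-1, -1, 0], "yaw": 0}, {"travel": [-1, -1, 0], "yaw": 0}]'

```text
time_s: 14.77
eef_pos: [0.5379, 0.1305, 0.0441]
tool_rot: [-0.0, 0.67, 0.743, 0.0]
wrist_force: [0.5, -0.0, -1.1]
grip_width: 0.0395
grip_force: 50.7
```

Call:
send_rows --moves '[{"travel": [-1, -1, 0], "yaw": 0}, {"travel": [-1, -1, 0], "yaw": 0}, {"travel": [-1, -1, 0], "yaw": 0}, {"travel": [-1, -1, 0], "yaw": 0}, {"travel": [-1, -1, 0], "yaw": 0}]'

```text
time_s: 15.18
eef_pos: [0.5373, 0.1299, 0.0443]
tool_rot: [0.0, 0.67, 0.743, 0.001]
wrist_force: [1.5, 4.4, -1.4]
grip_width: 0.0397
grip_force: 50.5
```

Call:
send_rows --moves '[{"travel": [0.3, -0.5, 0.4], "yaw": 0}, {"travel": [0.3, -1, 0.4], "yaw": 0}, {"travel": [0.3, -1, 0.4], "yaw": 0}, {"travel": [0.3, -1, 0.4], "yaw": 0}, {"travel": [0.3, -1, 0.4], "yaw": 0}]'

```text
time_s: 15.6
eef_pos: [0.5362, 0.1298, 0.044]
tool_rot: [0.0, 0.67, 0.743, 0.0]
wrist_force: [1.9, 4.3, -0.4]
grip_width: 0.0397
grip_force: 50.6
```

```bash
cat > f.py <<'E'
from rig import telemetry, imaging
import numpy as np
F=[];
for i in range(6):
    o=telemetry.get_obs(); F.append(o["wrist_force"]); imaging.snapshot("top")
F=np.array(F); c=np.array([.6014,.2083]); a=np.radians(186); X=np.array([np.cos(a),np.sin(a)]);Y=np.array([-X[1],X[0]])
p=o["eef_pos"][:2]-c; q=o["tool_rot"]
print("F mean",F.mean(0).round(2),"std",F.std(0).round(2),"on a",round(-F.mean(0)[:2]@X,2),"on b",round(-F.mean(0)[:2]@Y,2),"riser xy",(p@X*1000).round(1),(p@Y*1000).round(1),"z",o["eef_pos"][2].round(4),q.round(4),"Tq",o["ft_torque"].round(2),o["time_s"])
E
python3 f.py
```

```text
F mean [1.39 4.51 0.37] std [0.41 0.62 0.65] on a 1.86 on b 4.34 riser xy 73.0 71.3 z 0.044 [1.000e-04 6.698e-01 7.426e-01 4.000e-04] Tq [ 0.83 -0.3   0.13] 15.85
```

Call:
send_rows --moves '[{"travel": [0, -0.5, 0], "yaw": 0}, {"travel": [0, -1, 0], "yaw": 0}, {"travel": [0, -1, 0], "yaw": 0}, {"travel": [0, -1, 0], "yaw": 0}, {"travel": [0, -1, 0], "yaw": 0}]'

```text
time_s: 16.32
eef_pos: [0.5359, 0.1297, 0.044]
tool_rot: [0.001, 0.67, 0.743, 0.001]
wrist_force: [4.5, 4.8, -1.5]
grip_width: 0.0395
grip_force: 50.6
```

```bash
python3 f.py
```

```text
F mean [ 4.34  5.14 -1.58] std [0.61 0.4  0.29] on a 4.85 on b 4.66 riser xy 73.3 71.3 z 0.044 [7.000e-04 6.698e-01 7.426e-01 1.100e-03] Tq [ 0.99 -0.78  0.17] 16.5667
```

Call:
send_rows --moves '[{"travel": [-0.3, -0.4, 0.2], "yaw": 0}, {"travel": [-0.3, -0.4, 0.2], "yaw": 0}, {"travel": [-0.3, -0.4, 0.2], "yaw": 0}, {"travel": [-0.3, -0.4, 0.2], "yaw": 0}, {"travel": [-0.3, -0.4, 0.2], "yaw": 0}, {"travel": [-0.3, -0.4, 0.2], "yaw": 0}]'

```text
time_s: 17.12
eef_pos: [0.5359, 0.1297, 0.0441]
tool_rot: [0.001, 0.67, 0.743, 0.002]
wrist_force: [4.5, 6.0, -1.0]
grip_width: 0.0395
grip_force: 50.6
```

```bash
python3 f.py
python3 - <<'E'
from h import *
s,W,o,R=wrist(); cv2.imwrite("pics/w4.png",s["image"][:,:,::-1])
print("foot top");comps(W,.082,.096,100,(.50,.57,.09,.17))
print("rail/panel");comps(W,.03,.038,200,(.4,.75,.05,.4))
from rig import imaging
t=imaging.snapshot("top"); V=world(t); comps(V,.055,.1,60,(.45,.8,-.35,.35))
E
```

```text
F mean [ 4.79  5.91 -1.45] std [0.31 0.29 0.44] on a 5.38 on b 5.38 riser xy 73.3 71.3 z 0.0441 [0.0008 0.6698 0.7425 0.0016] Tq [ 1.19 -0.84  0.14] 17.3667
foot top
  mean [536.1 134.5  88.5] 9589 px [314. 299.] rect [535.6 128.9] [70.  41.2] 5.8
rail/panel
  mean [503.1 196.5  34.4] 9458 px [261. 120.] rect [520.9 193.6] [ 57.9 136.9] 6.0
  mean [671.1 181.1  34.1] 6709 px [529. 187.] rect [666.9 186. ] [196.2 109.8] 71.9
  mean [783.1 -37.7  74. ] 228 px [332. 128.] rect [783.  -36.8] [33.8 52.9] 0.4
  mean [699.4 -87.9  73.4] 179 px [350. 159.] rect [700.5 -88.2] [38.5 37.8] 38.3
  mean [678.2 143.   84.7] 257 px [264. 164.] rect [680.4 144.5] [40.6 40.2] 6.3
  mean [663.4 284.5  83.9] 279 px [212. 168.] rect [665.1 287.4] [40.7 41.4] 7.6
  mean [ 591.6 -183.5   64.4] 209 px [384. 199.] rect [ 591.3 -183.9] [41.3 43.2] 1.7
  mean [521.6 271.2  87.2] 243 px [214. 221.] rect [522.1 272.2] [39.9 41.4] 7.0
  mean [ 464.  -268.    75.5] 172 px [416. 247.] rect [ 462.2 -270.5] [40.3 31.2] 77.3
  mean [460.6 -92.2  75. ] 127 px [350. 247.] rect [460.7 -91.2] [21.3 40. ] 1.4
```

View pics/w4.png

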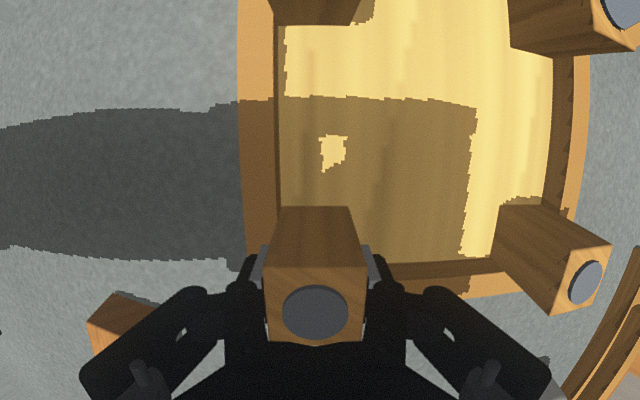

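The view shows the foot at (314,275) seated in the corner, with the finger tips clear above the rails. The push is about 5.4 N on each rail, the foot is square and steady, and the tin is upright on the mat. I'm handing in.

```bash
python3 -c "
from rig import sign_off
print(sign_off())"
```

```text
the job is handed in; nothing more can be done
None
```

I handed the job in at about 17.5 s: the tin stands upright on the cork mat, and the foot is held in the empty corner, pressed with about 5.4 N toward each rail; the sign-off returned no verdict.

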